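# Make up the fitting kit on the carrier

### The arm

A 6-joint arm with a two-finger parallel gripper is mounted at the origin on a cart in front of the work surface, level with it; the furniture and walls round the work are solid. World frame = base frame: x ahead of the robot, y to its left, z up, the work surface at z = 0. Lengths are in m, angles in rad, forces in N, time in s.
With the tool pointing down it reaches from about 0.3 to 0.775 m from the base axis. Payload 14.6 kg.
Tool frame: the origin (TCP) lies where the fingers leave the gripper's body, on its centre line; the fingertips stand 97 mm ahead of it and the grasp point (between the pads) lies grasp_offset ahead of it (grasp_offset is the distance from the TCP to the grasp point, in m); z points along the fingers, y is the direction in which the jaws open and shut (so a half turn about z gives the same grasp; the last joint's range is limited). The gripper opens to 94 mm and grips with 3 to 60 N. Pads are 16 mm wide; open, the fingers measure 119 mm over their backs; the gripper's body (75 mm by 177 mm) begins 78 mm behind the grasp point.
Start: joints at [1.141, 0.3, 1.521, -0, 1.321, -0.067], TCP at [0.195, 0.514, 0.303] pointing down, gripper open.
Joint ranges: [-3.03, 3.03], [-0.79, 2.21], [0.23, 2.52], [-1.04, 4.18], [0, 3.07], [-2.55, 2.55]. Speed limits (rad/s): [2.22, 2.22, 2.57, 3.14, 3.14, 3.14].

### API

Orientations are given as a unit quaternion [w, x, y, z].
In Python, from cell import * gives the robot as it stands. The module is installed in compiled form; this text tells all that it offers.
- The arm moves only by the tool drive_tool, never from a script. Its argument "deltas" is one flat list of numbers, 6 for each row, row after row: the shift along the world's x, y, z in mm, then the turn, a rotation vector about the world's x, y, z in degrees. In form: [tx, ty, tz, ax, ay, az, tx, ty, tz, ax, ay, az, ...]. A call has 1 to 12 rows; each row is the pose to reach, as a shift and turn from the pose commanded when the call began; what a row does not reach only later rows make up. A row lasts 1/12 s, in which the tool goes at most 41.7 mm and 7.16 degrees, less where a joint would pass 70% of its speed; a pose out of reach is approached as far as the arm can. A call with a gripper value outside its range is refused whole. "grip" is the finger opening in mm, from 0 to 94, set as the call begins (left out, the last holds). The fingers move at their own pace and stop on an object; the grip force is fixed at half the most. Time passes only in rows, so rows that repeat a pose let the fingers close. It gives the time, the measured TCP pose, the force and the opening at its end, in the units of the state.
- get_obs(): the state, without advancing time (a new reading comes with each control period).
- get_image(name): name is "side" or "top" or "wrist"; returns a dict with "img" (400x640x3 uint8, blue, green, red), "K" (3x3 intrinsics, pixels), "extrinsics" (4x4, takes a point from world to camera coordinates). Camera axes: x right, y up, looking along -z (the intrinsics and any distortion apply to the point x, -y, -z); pixel columns grow to the right and rows downward; lengths in m; the calibration is good to about 2 mm. A picture is of the moment at which its call begins. There is no depth.
- finish_job(): hands the job in, once; it reports no verdict.
The state is a dict: "t": time; "joint_positions": joint angles; "joint_vel": joint speeds; "joint_torque": joint torques, N m; "position": TCP position; "orientation": TCP orientation; "wrist_force": force on the tool from outside, world axes, zero at the start; "torque": the same for the moment, N m; "gripper_width": finger opening in m.
Only numpy, scipy, OpenCV 4.12 (cv2) and the standard library are available. Lean on these libraries where they do the work, as an engineer would, in place of code of your own. Each camera call takes 0.05 s, during which the arm holds its last target.

### The job

Make up the kit for fitting one machine foot on the metal carrier plate: lay the marker pen in the long pocket, stand the grey casting upright in the large, nearly square pocket, the ivory three-post terminal strip, posts up, in the small oblong pocket and the bright bolt, on its head, in the small square pocket, each down on its pocket's floor. The longer dark bolt and the ivory stepped block without posts do not belong: leave them where they are.

Things in the scene. Friction and masses are not known exactly. Their poses are not given: they have to be found in the camera images.
- pen_mid (a point): Marker pen lying on the bench, 133 mm long, 17 mm in diameter, black barrel and blue cap; 0.02 kg. Point: its centre, on its axis, half-way along, 8.5 mm above its support. y runs along the pen; grip it across its diameter near this point.
- foot_mid (a point): Dark grey solid casting, standing, 50 mm tall, one upper corner slanting, a bright strip across its sides; 0.4 kg. Its body is 32 mm across x and 44 mm along y; the strip at y = +8 to +14 mm widens it to 38 mm across x. Point: its centre, 25 mm above its underside; z up.
- strip_mid (a point): Ivory terminal strip, standing: base 12 mm (x) by 30 mm (y) by 10 mm high, with three round posts, 8.4 mm in diameter and 10 mm high, in a row along y on top; 20 mm tall over all, 0.015 kg. Point: its centre, 10 mm above its underside; z up.
- bolt_mid (a point): Bright steel bolt standing on its hexagon head: head 19 mm over corners and 7 mm high, shaft 10 mm in diameter rising from it, 36 mm tall over all, 0.02 kg. Point: its centre, 18 mm above its underside; z up along the shaft.
- plug_block_mid (a point): Look-alike, to be left: ivory plug block lying flat, 16 x 24 x 10 mm, with a step along one side and no posts; loose. Point: its centre, 5 mm above its underside.
- dark_bolt_mid (a point): Look-alike, to be left: dark steel bolt standing on its head, 19 mm over corners, 41 mm tall; loose. Point: its centre, 20.5 mm above its underside.
- nest_pen_mouth (a point): Grey nest frame, 50 x 232 mm, 5 mm high, with one long pocket, 38 mm (x) by 156 mm (y). One of four fixed side by side on the kit carrier, a 140 x 240 mm metal plate 6 mm thick; it lies along the plate's far side. Point: centre of the pocket's mouth, level with the frame's top (11 mm above the bench); the pocket's floor, the bare plate, is 5 mm lower. All four are turned alike; z up, y along the pocket.
- nest_foot_mouth (a point): Grey nest frame, 76 x 76 mm, 5 mm high, with the largest of the three shorter pockets, 56 mm (x) by 64 mm (y). One of four fixed side by side on the kit carrier, a 140 x 240 mm metal plate 6 mm thick; the three square frames stand in a row, in any order, along the robot's side of the pen frame. Point: centre of the pocket's mouth, level with the frame's top (11 mm above the bench); the pocket's floor, the bare plate, is 5 mm lower. All four are turned alike; z up.
- nest_strip_mouth (a point): Grey nest frame, 76 x 76 mm, 5 mm high, with a small oblong pocket, 28 mm (x) by 46 mm (y). One of four fixed side by side on the kit carrier, a 140 x 240 mm metal plate 6 mm thick; the three square frames stand in a row, in any order, along the robot's side of the pen frame. Point: centre of the pocket's mouth, level with the frame's top (11 mm above the bench); the pocket's floor, the bare plate, is 5 mm lower. All four are turned alike; z up.
- nest_bolt_mouth (a point): Grey nest frame, 76 x 76 mm, 5 mm high, with a small square pocket, 38 x 38 mm. One of four fixed side by side on the kit carrier, a 140 x 240 mm metal plate 6 mm thick; the three square frames stand in a row, in any order, along the robot's side of the pen frame. Point: centre of the pocket's mouth, level with the frame's top (11 mm above the bench); the pocket's floor, the bare plate, is 5 mm lower. All four are turned alike; z up.

How it is judged:
At the end, for the whole second after the job is handed in: Pen, casting, strip and bright bolt rest released on the floors of their own pockets (height within 2.5 mm; centres within 17, 16, 13 and 14.5 mm of the pocket's), the last three upright within 0.15 rad; both look-alikes are within 30 mm of their starts (horizontal distance between pen_mid and nest_pen_mouth below 0.017 m and z of pen_mid in the frame of nest_pen_mouth between 0.001 and 0.006 m and contact force between each of pen, foot, strip, bolt and the fingers below 0.05 N and linear speed of each of pen, foot, strip, bolt below 0.02 m/s and horizontal distance between foot_mid and nest_foot_mouth below 0.016 m and z of foot_mid in the frame of nest_foot_mouth between 0.0175 and 0.0225 m and horizontal distance between strip_mid and nest_strip_mouth below 0.013 m and z of strip_mid in the frame of nest_strip_mouth between 0.0025 and 0.0075 m and horizontal distance between bolt_mid and nest_bolt_mouth below 0.0145 m and z of bolt_mid in the frame of nest_bolt_mouth between 0.0105 and 0.0155 m and angle between each of foot_mid, strip_mid, bolt_mid's own z axis and vertical below 0.15 rad and distance of each of plug_block_mid, dark_bolt_mid from where it was at the start of the episode below 0.03 m); the robot touches nothing.
It fails at once if the stepped plug block is moved more than 30 mm (distance of plug_block_mid from where it was at the start of the episode above 0.03 m).
It fails at once if the dark bolt is moved more than 30 mm (distance of dark_bolt_mid from where it was at the start of the episode above 0.03 m).
It also fails if it takes over 99 s, if anything falls off the work surface, if the arm or the gripper's body presses on something with over 40 N, if the wrist force passes 120 N, or if a joint passes its speed limit or range.

## Working session

There is one attempt and no reset: what is moved stays moved. The work goes in short steps, Python scripts to look and compute and a tool call to move; the robot and the scene stay as the last step left them, time stands still between calls to the robot, and variables do not carry over. Pictures are saved under pics/ and viewed, and the job is handed in when it is done.

Besides the shell and the picture viewer there is one more tool, called after "Emit:" as a command line: name --argument value ..., lists and objects as JSON in quotes. drive_tool: Moves the arm, as the interface text tells. Its arguments: {"type":"object","properties":{"deltas":{"type":"array","items":{"type":"number"}},"grip":{"type":"number"}},"required":["deltas"]}

```bash
mkdir -p pics
python3 - <<'E'
from cell import *
import cv2
o=get_obs();print(o)
try: print(grasp_offset)
except Exception as e: print(e)
for n in("side","top","wrist"):
    d=get_image(n);cv2.imwrite(f"pics/{n}0.png",d["img"]);print(n,d["K"].tolist() if hasattr(d["K"],'tolist') else d["K"]);print(d["extrinsics"], [k for k in d])
E
```

```text
{'t': 0.0, 'joint_positions': array([ 1.14141269e+00,  3.00460276e-01,  1.52158513e+00,  1.41115706e-05,
        1.32071510e+00, -6.65979570e-02]), 'joint_vel': array([ 0.00033792,  0.00080105, -0.00037809,  0.00104511, -0.00056289,
        0.00111145]), 'joint_torque': array([ 8.68230163e-04, -5.31795430e+01, -3.52741170e+01,  7.08779809e-02,
        2.43610900e-02, -6.57323335e-05]), 'position': array([0.19511864, 0.51406016, 0.30209049]), 'orientation': array([-1.49954470e-04,  1.80401427e-01,  9.83592896e-01, -5.64383490e-04]), 'wrist_force': array([ 0.90875838,  1.21563841, -0.3628679 ]), 'torque': array([0.02214501, 0.04515042, 0.02536466]), 'gripper_width': 0.09389836208392385}
0.0784
side [[430.89139184940825, 0.0, 316.83663272858234], [0.0, 430.89139184940825, 201.58429057569006], [0.0, 0.0, 1.0]]
[[-0.99316008 -0.11581697 -0.01481508  0.52984346]
 [ 0.06688561 -0.66832957  0.74085214 -0.0377774 ]
 [-0.09570461  0.73479386  0.67150474 -0.90595801]
 [ 0.          0.          0.          1.        ]] ['img', 'K', 'extrinsics']
top [[491.0790561188224, 0.0, 322.08347822465606], [0.0, 491.0790561188224, 194.9887305546927], [0.0, 0.0, 1.0]]
[[ 0.00384224 -0.99998373 -0.00421608  0.06710681]
 [ 0.97971594  0.00291958  0.20037004 -0.50846289]
 [-0.20035447 -0.00490043  0.97971122 -1.00813301]
 [ 0.          0.          0.          1.        ]] ['img', 'K', 'extrinsics']
wrist [[310.23264999504545, 0.0, 319.5086165515621], [0.0, 310.23264999504545, 198.5830874576161], [0.0, 0.0, 1.0]]
[[ 3.54625366e-01  9.35008413e-01 -3.41795122e-04 -5.49902041e-01]
 [-8.94788221e-01  3.39264743e-01 -2.90264487e-01  3.08675716e-02]
 [-2.71283779e-01  1.03240984e-01  9.56946399e-01 -3.91732638e-01]
 [ 0.00000000e+00  0.00000000e+00  0.00000000e+00  1.00000000e+00]] ['img', 'K', 'extrinsics']
```

View pics/side0.png

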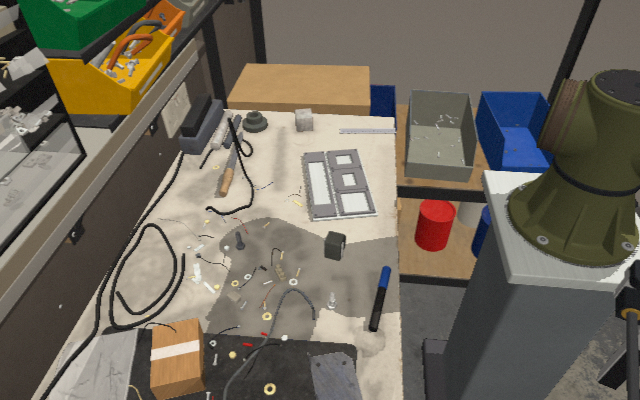

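View pics/top0.png

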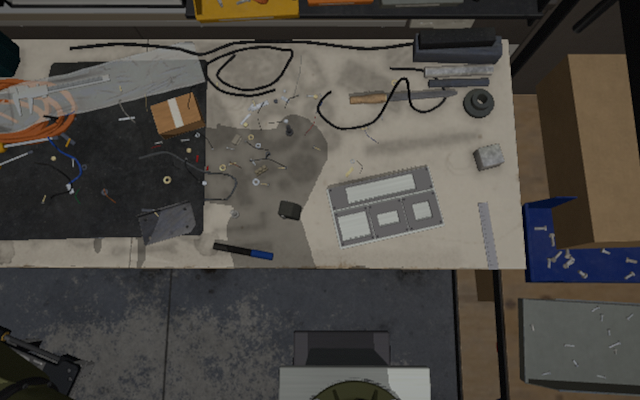

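View pics/wrist0.png

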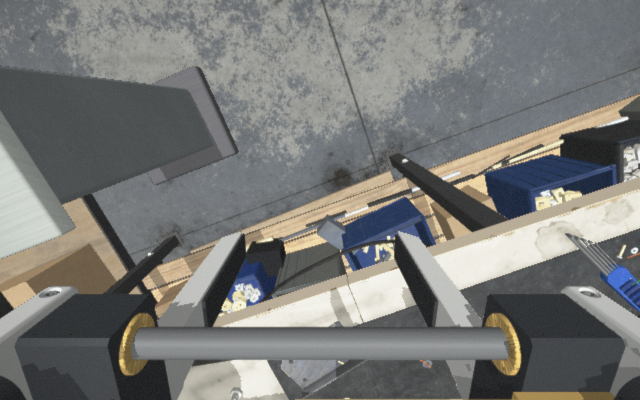

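The side view shows the carrier at about (340,185), the casting at (335,245), the pen at (380,298), a dark bolt at (240,240) and a bright bolt at (332,300). The strip and plug block sit among the clutter, so I'll zoom in.

```bash
cat > h.py <<'E'
import numpy as np, cv2
from scipy.optimize import least_squares
F=np.diag([1,-1,-1.])
def proj(d,P):
    P=np.atleast_2d(P);E=d["extrinsics"];c=(P@E[:3,:3].T+E[:3,3])@F
    return c[:,:2]/c[:,2:]*np.array([d["K"][0][0],d["K"][1][1]])+np.array([d["K"][0][2],d["K"][1][2]])
def ray(d,uv):
    K=np.array(d["K"]);E=d["extrinsics"];R=E[:3,:3]
    v=F@np.linalg.inv(K)@np.array([uv[0],uv[1],1.]);return -R.T@E[:3,3],R.T@v
def onz(d,uv,z):
    o,v=ray(d,uv);return o+v*(z-o[2])/v[2]
def tri(obs):  # list of (d,uv)
    A=np.zeros((3,3));b=np.zeros(3)
    for d,uv in obs:
        o,v=ray(d,uv);v=v/np.linalg.norm(v);M=np.eye(3)-np.outer(v,v);A+=M;b+=M@o
    p=np.linalg.solve(A,b);return p,[np.round(proj(d,p)[0]-uv,1) for d,uv in obs]
def crop(img,x,y,w,h,name,s):
    cv2.imwrite("pics/"+name,cv2.resize(img[y:y+h,x:x+w],None,fx=s,fy=s,interpolation=cv2.INTER_CUBIC))
def snap(n):
    from cell import get_image
    d=get_image(n); d={k:np.array(v) for k,v in d.items()}; return d
E
python3 - <<'E'
from h import *
import pickle
S=snap("side");T=snap("top");pickle.dump((S,T),open("st0.pkl","wb"))
crop(S["img"],190,220,220,130,"sA.png",3.6)
crop(T["img"],190,80,140,190,"tA.png",3.1)
crop(S["img"],270,130,140,110,"sB.png",5)
crop(T["img"],310,150,150,110,"tB.png",5)
E
```

```text
(no output)
```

View pics/sA.png

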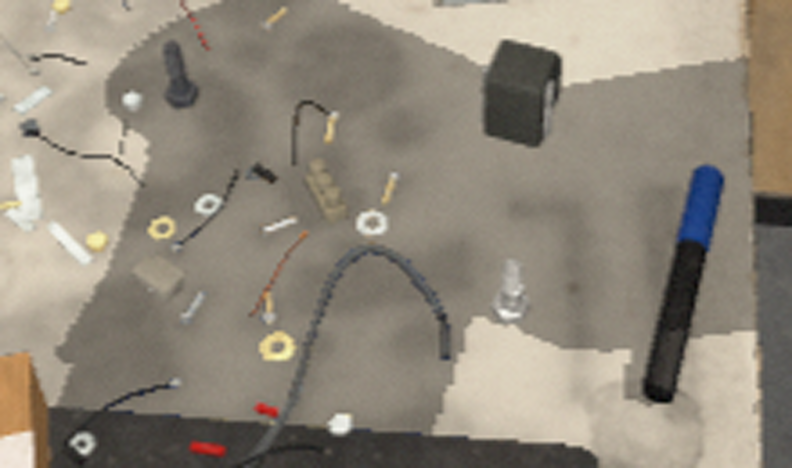

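View pics/tA.png

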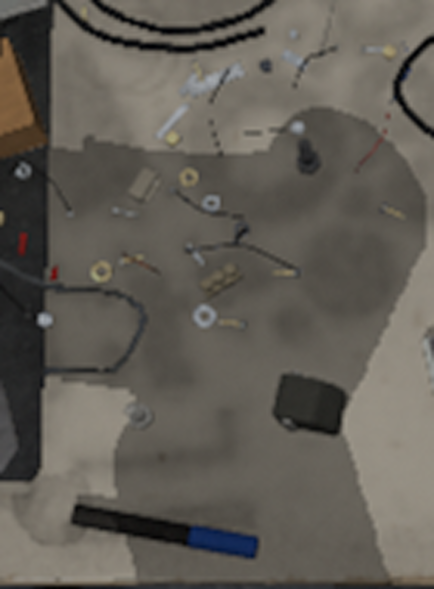

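View pics/sB.png

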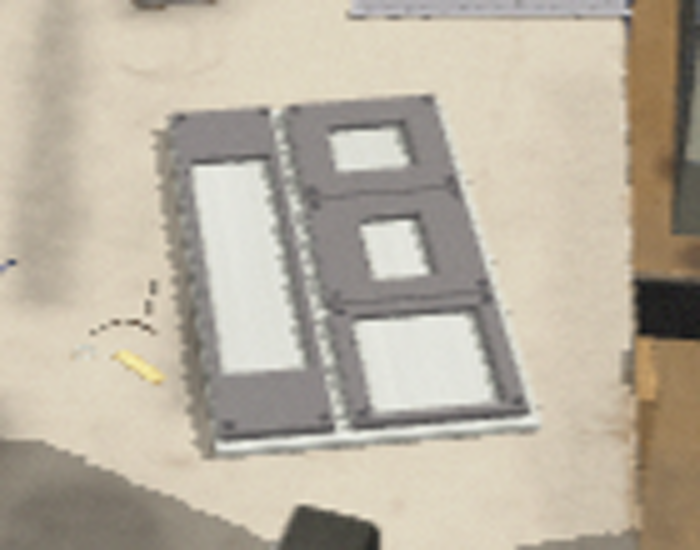

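View pics/tB.png

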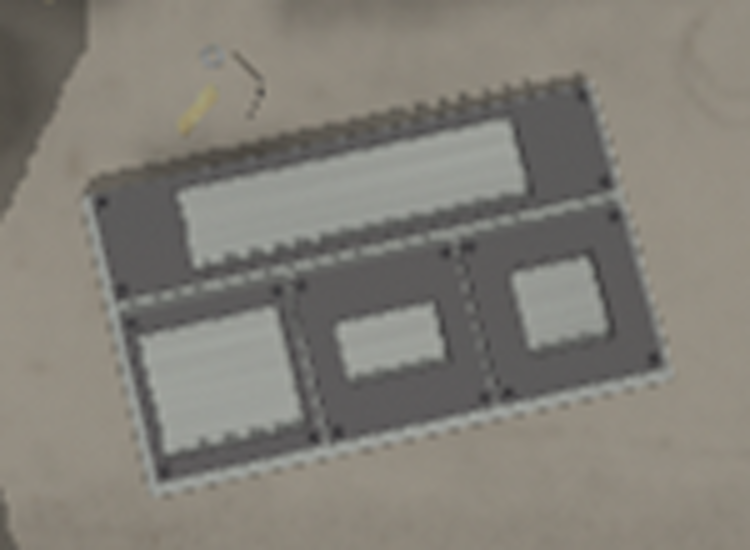

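The terminal strip is at side (280,273) / top (262,170), the plug block at side (234,296) / top (236,140), the bright bolt at side (332,300) / top (234,213), and the dark bolt at side (239,240). The pockets run foot, strip, bolt along the carrier. Next I'll triangulate them.

Run:
```python
from h import *
import pickle
S,T=pickle.load(open("st0.pkl","rb"))
tA=lambda u,v:((u+.5)/3.1-.5+190,(v+.5)/3.1-.5+80)
sA=lambda u,v:((u+.5)/3.6-.5+190,(v+.5)/3.6-.5+220)
tB=lambda u,v:((u+.5)/5-.5+310,(v+.5)/5-.5+150)
sB=lambda u,v:((u+.5)/5-.5+270,(v+.5)/5-.5+130)
np.set_printoptions(precision=4,suppress=True)
def go(n,t,s):
    p,r=tri([(T,np.array(t)),(S,np.array(s))]);print(n,p,r);return p
go("pencap",tA(255,546),sA(709,178)); go("pentail",tA(75,515),sA(658,390))
go("strip",tA(221,279),sA(325,190)); go("plug",tA(144,185),sA(158,275))
go("bolttop",tA(140,410),sA(513,265)); go("darktop",tA(302,143),sA(171,45)); 
print(onz(T,tA(222,276),.01),onz(S,sA(325,190),.01))
pk={"pen":([(177,187),(513,120),(527,195),(195,268)],[(223,375),(190,163),(265,155),(303,372)]),
"foot":([(138,335),(283,308),(302,428),(165,455)],[(377,412),(355,320),(475,313),(497,400)]),
"strip":([(337,325),(435,303),(447,355),(350,380)],[(382,282),(362,222),(415,214),(435,275)]),
"bolt":([(513,268),(590,255),(608,332),(532,350)],[(340,173),(330,130),(402,122),(412,165)])}
for k,(a,b) in pk.items():
    P=np.array([go(k,tB(*x),sB(*y)) for x,y in zip(a,b)]);c=P.mean(0);e=P[1]+P[2]-P[0]-P[3]
    print(" C",c,"yaw of long",np.degrees(np.arctan2(e[1],e[0])),np.linalg.norm(e)/2)
c=[tA(290,373),tA(346,403),tA(337,433),tA(276,405)]
for x in c: print(onz(T,x,.05))
o=snap("wrist");E=o["extrinsics"];print("campos",-E[:3,:3].T@E[:3,3])
```

```text
pencap [0.3809 0.1786 0.0072] [array([ 0. , -0.1]), array([0.1, 0. ])]
pentail [0.4035 0.3069 0.0083] [array([ 0.1, -0.6]), array([0.8, 0.2])]
strip [0.577  0.2083 0.0081] [array([ 0. , -0.6]), array([0.7, 0.2])]
plug [0.6497 0.268  0.0066] [array([-0. , -0.8]), array([1. , 0.3])]
bolttop [0.4753 0.2598 0.0294] [array([ 0.1, -0.4]), array([0.5, 0.2])]
darktop [0.6692 0.1479 0.0439] [array([-0. , -0.6]), array([0.7, 0.2])]
[0.5773 0.2074 0.01  ] [0.578  0.2094 0.01  ]
pen [0.5363 0.0174 0.0091] [array([ 0. , -0.4]), array([0.4, 0.1])]
pen [ 0.5698 -0.1355  0.0067] [array([ 0.1, -1. ]), array([0.9, 0.3])]
pen [ 0.5337 -0.1398  0.0111] [array([ 0.1, -0.8]), array([0.7, 0.2])]
pen [0.5009 0.0093 0.0063] [array([ 0.1, -0.9]), array([0.9, 0.2])]
 C [ 0.5352 -0.0621  0.0083] yaw of long -77.61800862278896 0.15460094563183058
foot [0.4683 0.0352 0.0103] [array([ 0. , -0.2]), array([0.3, 0.1])]
foot [ 0.4821 -0.03    0.0044] [array([ 0. , -0.4]), array([0.4, 0.1])]
foot [ 0.4282 -0.0375  0.0066] [array([ 0.1, -0.6]), array([0.6, 0.1])]
foot [0.4163 0.0232 0.0105] [array([ 0.1, -0.9]), array([
[... 258 characters left out ...]
1019  0.0105] [array([ 0. , -0.2]), array([0.2, 0.1])]
strip [ 0.4483 -0.0587  0.0099] [array([ 0. , -0.2]), array([0.2, 0. ])]
 C [ 0.4662 -0.0779  0.0089] yaw of long -75.42180421646938 0.045168870129308814
bolt [ 0.4985 -0.1326  0.0089] [array([-0. ,  0.2]), array([-0.1, -0. ])]
bolt [ 0.5054 -0.1674  0.0085] [array([ 0. , -0.2]), array([0.2, 0.1])]
bolt [ 0.4701 -0.1734  0.0115] [array([ 0. , -0.2]), array([0.2, 0.1])]
bolt [ 0.4626 -0.1397  0.0105] [array([ 0. , -0.5]), array([0.4, 0.1])]
 C [ 0.4841 -0.1533  0.0099] yaw of long -78.12855331805333 0.03503738014190288
[0.4973 0.1527 0.05  ]
[0.4762 0.1134 0.05  ]
[0.4552 0.1194 0.05  ]
[0.4747 0.1619 0.05  ]
campos [0.1164 0.5442 0.3839]
```

Emit:
drive_tool --deltas '[305,-374,-82,0,0,-59,305,-374,-82,0,0,-59,305,-374,-82,0,0,-59,305,-374,-82,0,0,-59,305,-374,-82,0,0,-59,305,-374,-82,0,0,-59,305,-374,-82,0,0,-59,305,-374,-82,0,0,-59,305,-374,-82,0,0,-59,305,-374,-82,0,0,-59,305,-374,-82,0,0,-59,305,-374,-82,0,0,-59]'

```text
t: 1.3
position: [0.5015, 0.1376, 0.2202]
orientation: [0.0, 0.642, 0.767, -0.0]
wrist_force: [0.4, 1.1, 0.5]
gripper_width: 0.0938
```

Emit:
drive_tool --deltas '[0,0,0,0,0,0]'

```text
t: 1.38
position: [0.5024, 0.1363, 0.2195]
orientation: [-0.0, 0.643, 0.766, -0.001]
wrist_force: [-0.3, 0.0, -0.5]
gripper_width: 0.0941
```

Run:
```python
from h import *
from cell import *
import pickle
o=get_obs();print(o["t"],o["position"],o["orientation"],o["joint_positions"],o["wrist_force"])
W=snap("wrist");pickle.dump(W,open("w1.pkl","wb"));cv2.imwrite("pics/w1.png",W["img"])
```

```text
1.3833 [0.5023878  0.13630218 0.21948432] [-6.52162391e-05  6.42961494e-01  7.65898293e-01 -5.63243890e-04] [ 1.94764794e-01  3.21074322e-01  1.69797690e+00 -6.70654674e-04
  1.12350087e+00  2.09765302e-02] [-0.29209388  0.04554032 -0.53891102]
```

View pics/w1.png

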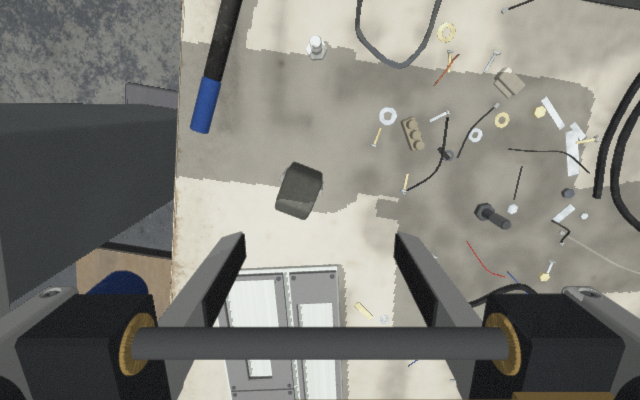

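The wrist view shows the bright bolt at (316,46), the strip at (413,134), the casting at (300,190), the pen cap end at (200,130), the plug block at (508,82) and the dark bolt at (492,215).

Run:
```python
from h import *
from cell import *
import pickle
o=get_obs();print(o["position"])
W=pickle.load(open("w1.pkl","rb"))
crop(W["img"],375,100,65,65,"w1s.png",9)
crop(W["img"],260,150,80,80,"w1f.png",8)
crop(W["img"],180,0,160,145,"w1p.png",4)
```

```text
[0.50113455 0.13815577 0.21987308]
```

View pics/w1s.png

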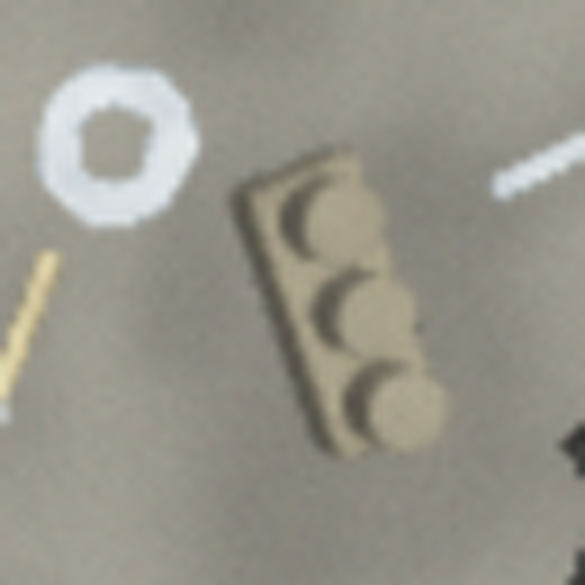

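View pics/w1f.png

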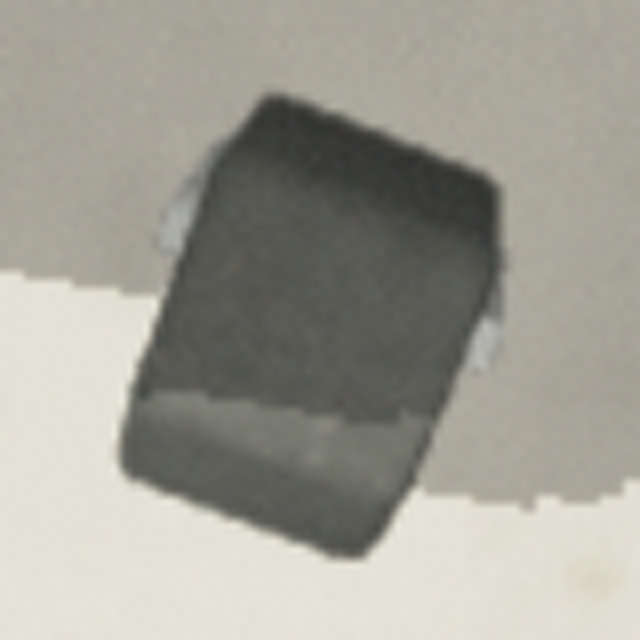

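View pics/w1p.png

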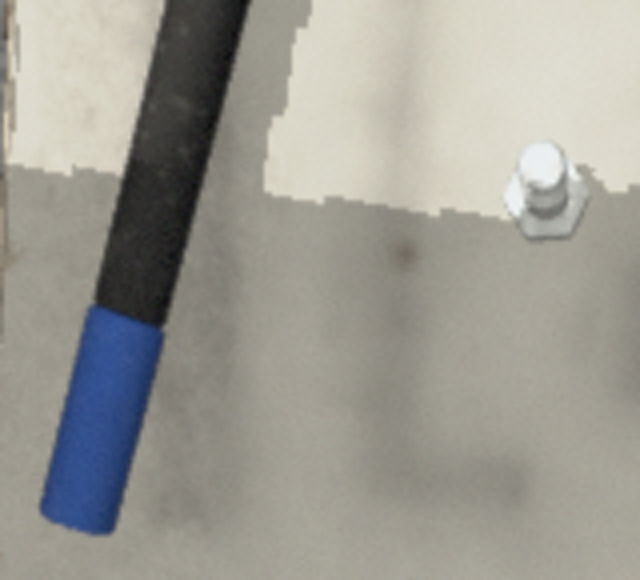

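Run:
```python
from h import *
import pickle
np.set_printoptions(precision=4,suppress=True)
W=pickle.load(open("w1.pkl","rb"));S,T=pickle.load(open("st0.pkl","rb"))
ang=lambda a,b:np.degrees(np.arctan2(b[1]-a[1],b[0]-a[0]))
s=lambda u,v:((u+.5)/9-.5+375,(v+.5)/9-.5+100)
P=[onz(W,s(*x),.02) for x in((343,220),(373,313),(405,407))];print("posts",P,ang(P[0],P[2]),np.linalg.norm(P[2]-P[0]))
f=lambda u,v:((u+.5)/8-.5+260,(v+.5)/8-.5+150)
a,b=[onz(W,f(*x),.05) for x in((215,160),(495,265))];print("top+y",a,b,np.linalg.norm(a-b),ang(a,b),(a+b)/2)
a,b=[onz(W,f(*x),.0) for x in((270,95),(497,183))];print("bot+y",a,b,np.linalg.norm(a-b),ang(a,b),(a+b)/2)
for z in(.05,.03):
  a,b=[onz(W,f(*x),z) for x in((120,465),(360,557))];print("-y",z,a,b,np.linalg.norm(a-b),ang(a,b),(a+b)/2)
for z in(.017,.023):print("strip ends",z,[onz(W,f(*x),z) for x in((160,240),(480,370))])
p=lambda u,v:((u+.5)/4-.5+180,(v+.5)/4-.5)
print("bolttop",onz(W,p(544,162),.036),"head",onz(W,p(546,205),.007))
sA=lambda u,v:((u+.5)/3.6-.5+190,(v+.5)/3.6-.5+220)
tA=lambda u,v:((u+.5)/3.1-.5+190,(v+.5)/3.1-.5+80)
print(tri([(W,np.array(p(544,162))),(S,np.array(sA(513,265))),(T,np.array(tA(140,410)))]))
print(tri([(W,np.array(s(373,313))),(S,np.array(sA(326,184)))]))
# pen
c=onz(W,p(80,515),.0085);m=onz(W,p(130,312),.0085);t=onz(W,p(207,0),.0085);print("pen",c,m,t,ang(c,t),ang(c,m))
d=(t-c)/np.linalg.norm(t-c);print("pen mid",c+d*.0665)
```

```text
posts [array([0.572 , 0.2179, 0.02  ]), array([0.5773, 0.2097, 0.02  ]), array([0.5828, 0.2014, 0.02  ])] -56.86071695411794 0.019782627904460382
top+y [0.4704 0.1648 0.05  ] [0.5006 0.1588 0.05  ] 0.03084809958691389 -11.093246445982963 [0.4855 0.1618 0.05  ]
bot+y [0.4723 0.1629 0.    ] [0.5015 0.157  0.    ] 0.029858012644490367 -11.545219348310445 [0.4869 0.16   0.    ]
-y 0.05 [0.4651 0.1303 0.05  ] [0.492  0.1244 0.05  ] 0.02749965168839067 -12.356098053950282 [0.4786 0.1274 0.05  ]
-y 0.03 [0.4633 0.1232 0.03  ] [0.4923 0.1168 0.03  ] 0.02969170399283677 -12.356098053950358 [0.4778 0.12   0.03  ]
strip ends 0.017 [array([0.463, 0.147, 0.017]), array([0.5028, 0.1378, 0.017 ])]
strip ends 0.023 [array([0.4636, 0.1485, 0.023 ]), array([0.5025, 0.1395, 0.023 ])]
bolttop [0.477  0.2662 0.036 ] head [0.4777 0.2631 0.007 ]
(array([0.4756, 0.2628, 0.033 ]), [array([-2.5,  5.1]), array([0.2, 0.3]), array([-1.6, -0.9])])
(array([0.5778, 0.2097, 0.0158]), [array([-0.9, -0.3]), array([-0.4, -0.2])])
pen [0.3831 0.18   0.0085] [0.3912 0.2258 0.0085] [0.4023 0.2888 0.0085] 79.97677136055484 79.99211199428657
pen mid [0.3947 0.2454 0.0085]
```

Pose estimates:

| Item | Position | Yaw |
|---|---|---|
| Casting | (0.481, 0.138) | x axis at -11.5° |
| Strip | (0.577, 0.210) | jaw at 33° |
| Bolt | (0.477, 0.263) | any |
| Pen | (0.394, 0.244) | jaw at -10° |
| Carrier | – | jaw at about 12.4° |

I'll take the casting first, gripping its body just off the bright strip.

Emit:
drive_tool --deltas '[-20,-6,-20,0,0,-21.5,-20,-6,-40,0,0,-21.5,-20,-6,-50,0,0,-21.5,-20,-6,-70,0,0,-21.5,-20,-6,-95,0,0,-21.5,-20,-6,-108,0,0,-21.5,-20,-6,-113,0,0,-21.5,-20,-6,-113,0,0,-21.5,-20,-6,-113,0,0,-21.5]'

```text
t: 2.18
position: [0.4803, 0.1347, 0.1084]
orientation: [0.0, 0.773, 0.634, 0.0]
wrist_force: [0.3, -0.4, -0.3]
gripper_width: 0.0942
```

Emit:
drive_tool --deltas '[0,0,0,0,0,0,0,0,0,0,0,0,0,0,0,0,0,0,0,0,0,0,0,0,0,0,0,0,0,0,0,0,0,0,0,0,0,0,0,0,0,0,0,0,0,0,0,0]' --grip 10

```text
t: 2.85
position: [0.4802, 0.1342, 0.1077]
orientation: [-0.0, 0.773, 0.634, -0.0]
wrist_force: [0.6, -0.1, -0.7]
gripper_width: 0.0441
```

Run:
```python
from h import *
W=snap("wrist");cv2.imwrite("pics/w2.png",W["img"])
```

```text
(no output)
```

View pics/w2.png

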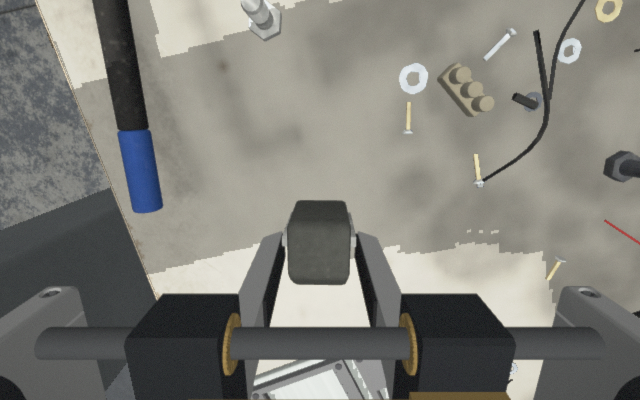

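The casting stands square between the closing fingers at about (320,240). The fingers aren't on it yet.

Emit:
drive_tool --deltas '[0,0,0,0,0,0,0,0,0,0,0,0,0,0,0,0,0,0,0,0,0,0,0,0,0,0,0,0,0,0]'

```text
t: 3.32
position: [0.4802, 0.1342, 0.1077]
orientation: [0.0, 0.773, 0.634, 0.0]
wrist_force: [-0.2, -0.0, 0.2]
gripper_width: 0.032
```

Emit:
drive_tool --deltas '[0,0,40,0,0,0,0,0,80,0,0,0,0,-20,115,0,0,6,3,-60,135,0,0,13,5,-100,142,0,0,20,7,-140,142,0,0,24,9,-180,142,0,0,24,10,-220,142,0,0,24,10,-255,142,0,0,24,10,-275,142,0,0,24,10,-284,142,0,0,24,10,-284,142,0,0,24]'

```text
t: 4.32
position: [0.4898, -0.1511, 0.249]
orientation: [-0.001, 0.625, 0.78, -0.0]
wrist_force: [0.6, 0.6, -4.0]
gripper_width: 0.032
```

Emit:
drive_tool --deltas '[0,0,0,0,0,0,0,0,0,0,0,0]'

```text
t: 4.48
position: [0.4902, -0.1485, 0.2495]
orientation: [-0.0, 0.624, 0.781, 0.0]
wrist_force: [0.2, 0.0, -4.3]
gripper_width: 0.032
```

Run:
```python
from h import *
import pickle
W=snap("wrist");pickle.dump(W,open("w3.pkl","wb"));cv2.imwrite("pics/w3.png",W["img"])
```

```text
(no output)
```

View pics/w3.png

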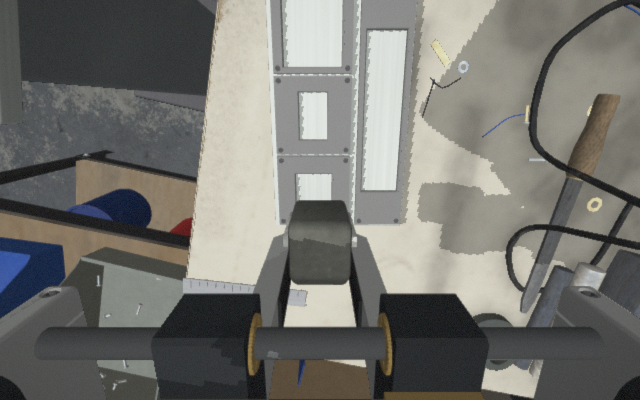

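The casting is held, and the carrier is seen from above. The strip pocket is at about (313,115), the pen pocket at (385,110), the foot pocket is cut off at the top edge, and the bolt pocket is partly hidden at (313,185).

Run:
```python
from h import *
import pickle
W=pickle.load(open("w3.pkl","rb"))
crop(W["img"],265,0,160,115,"w3a.png",5);crop(W["img"],265,85,160,115,"w3b.png",5)
```

```text
(no output)
```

View pics/w3a.png

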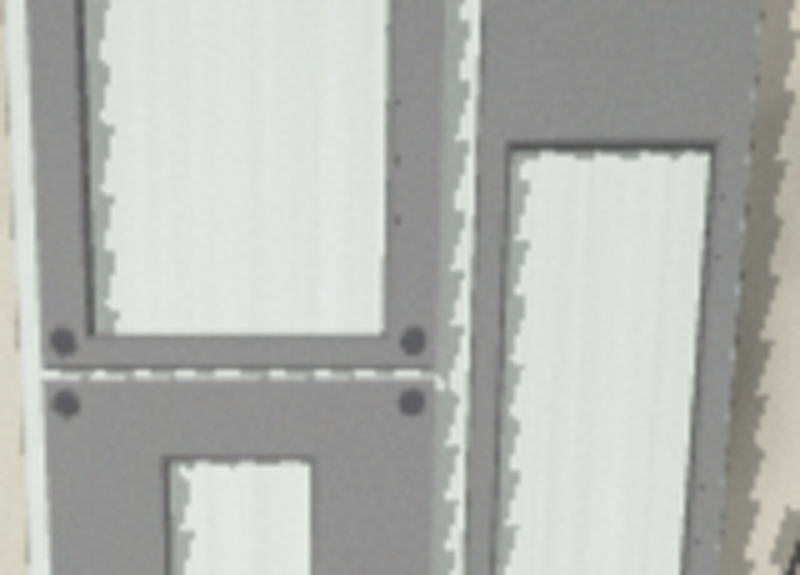

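View pics/w3b.png

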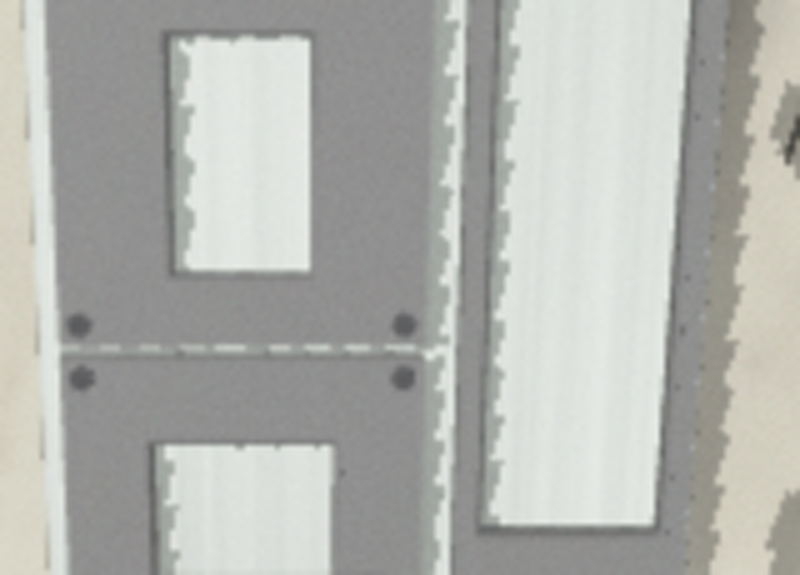

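Run:
```python
from h import *
import pickle
np.set_printoptions(precision=4,suppress=True)
W=pickle.load(open("w3.pkl","rb"))
A=lambda u,v:((u+.5)/5-.5+265,(v+.5)/5-.5)
B=lambda u,v:((u+.5)/5-.5+265,(v+.5)/5-.5+85)
q=lambda p:onz(W,p,.011)
s=np.array([q(B(*x)) for x in((165,33),(313,33),(311,271),(172,273))]);p=np.array([q(x) for x in(A(508,145),A(716,145),B(657,527),B(480,530))])
ft=np.array([q(A(90,335)),q(A(387,335))]);bl=np.array([q(B(150,443)),q(B(333,443))])
y=p[0]+p[1]-p[2]-p[3];y/=np.linalg.norm(y);x=np.array([y[1],-y[0],0])
print("yaw y",np.degrees(np.arctan2(y[1],y[0])))
print("strip",s.mean(0),"sizes",np.linalg.norm(s[0]-s[1]),np.linalg.norm(s[1]-s[2]))
print("pen",p.mean(0),np.linalg.norm(p[0]-p[1]),np.linalg.norm(p[1]-p[2]))
print("foot",ft.mean(0)+.032*y,np.linalg.norm(ft[0]-ft[1]));print("bolt",bl.mean(0)-.019*y,np.linalg.norm(bl[0]-bl[1]))
```

```text
yaw y 102.95817055591382
strip [ 0.4678 -0.0773  0.011 ] sizes 0.02887269897332053 0.045835356357232605
pen [ 0.5354 -0.0617  0.011 ] 0.03846654431601067 0.15459098370813043
foot [ 0.4505 -0.0021  0.011 ] 0.0567114591440348
bolt [ 0.4849 -0.153   0.011 ] 0.038480497245369005
```

The wrist and two-camera estimates agree within 2 mm: foot (0.450, -0.002), strip (0.467, -0.078), bolt (0.485, -0.153), pen (0.535, -0.062), yaw 102.7°.

Emit:
drive_tool --deltas '[-10,38,-10,0,0,0,-22,78,-30,0,0,0,-32,115,-50,0,0,0,-37,138,-70,0,0,0,-39,144,-85,0,0,0,-39,144,-100,0,0,0,-39,144,-112,0,0,0,-39,144,-122,0,0,0,-39,144,-129,0,0,0,-39,144,-133,0,0,0,-39,144,-135,0,0,0,-39,144,-135,0,0,0]'

```text
t: 5.53
position: [0.4513, -0.0058, 0.1147]
orientation: [0.0, 0.624, 0.781, 0.0]
wrist_force: [0.0, 0.2, -4.2]
gripper_width: 0.032
```

Run:
```python
from h import *
from cell import get_obs
o=get_obs();print(o["position"],o["wrist_force"])
W=snap("side");crop(W["img"],260,120,150,120,"s4.png",5)
```

```text
[ 0.45126707 -0.00579846  0.11465468] [ 0.03134603  0.17286481 -4.24499019]
```

View pics/s4.png

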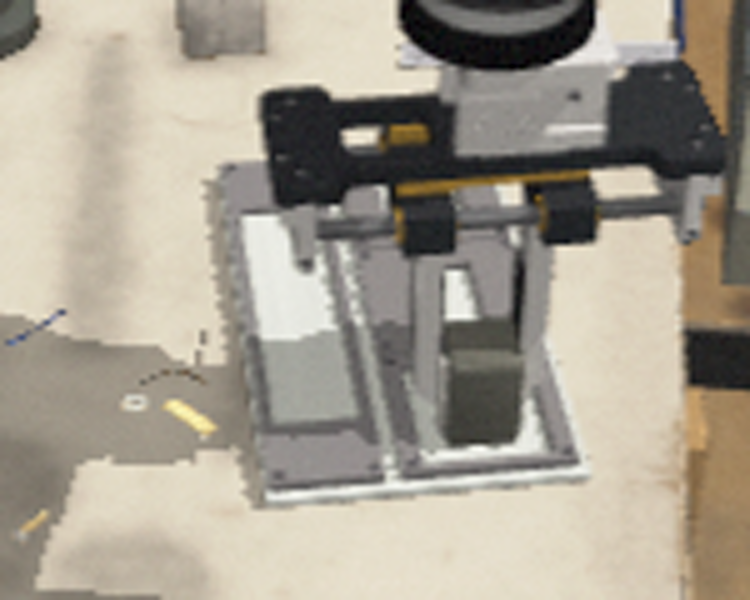

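The casting hangs about 1 mm above the floor, well inside the pocket. I'll release it and go to the pen.

Emit:
drive_tool --deltas '[0,0,0,0,0,0,0,0,0,0,0,0,0,0,0,0,0,0,0,0,0,0,0,0,0,0,20,0,0,0,0,0,55,0,0,0,0,0,85,0,0,0,-10,35,95,0,0,-6,-20,70,95,0,0,-12,-30,110,95,0,0,-18,-40,150,95,0,0,-22.7,-48,185,95,0,0,-22.7]' --grip 48

```text
t: 6.58
position: [0.4024, 0.1808, 0.2102]
orientation: [0.0, 0.768, 0.64, 0.001]
wrist_force: [-0.1, 0.2, 0.3]
gripper_width: 0.0481
```

Emit:
drive_tool --deltas '[-5,35,-10,0,0,0,-9,65,-30,0,0,0,-9,65,-30,0,0,0,-9,65,-30,0,0,0]' --grip 48

```text
t: 6.92
position: [0.3936, 0.2449, 0.179]
orientation: [-0.0, 0.765, 0.644, -0.001]
wrist_force: [-0.6, -0.4, -0.8]
gripper_width: 0.048
```

Run:
```python
from h import *
import pickle
W=snap("wrist");pickle.dump(W,open("w5.pkl","wb"));cv2.imwrite("pics/w5.png",W["img"])
W=snap("side");crop(W["img"],260,120,150,120,"s5.png",5)
```

```text
(no output)
```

View pics/w5.png

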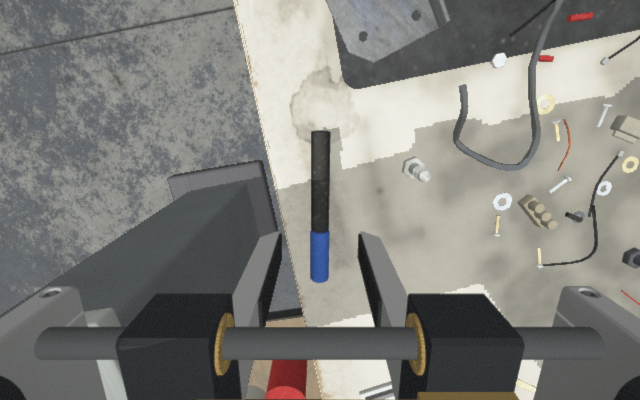

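View pics/s5.png

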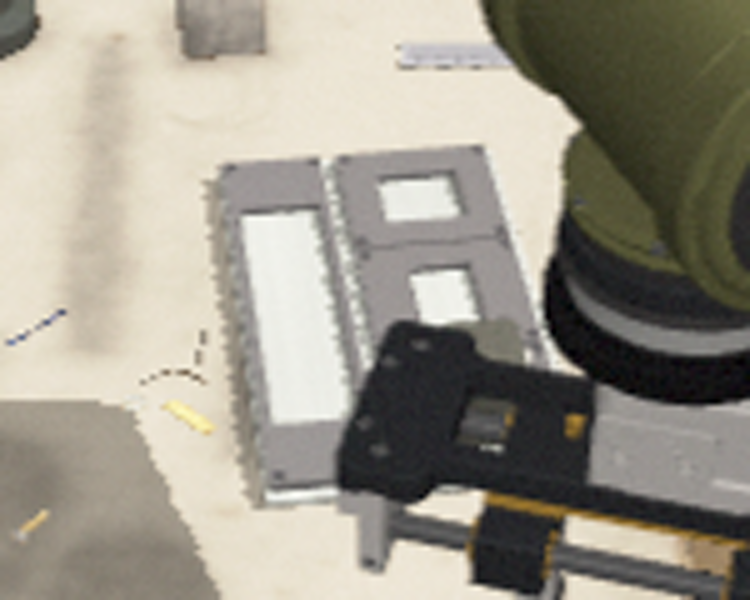

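The pen is aligned with the jaws, ends at (319,131) and (320,281). The bolt tip is at (424,176) and the strip at (538,211). I'll compute its middle and use the two wrist views for the others.

Run:
```python
from h import *
import pickle
np.set_printoptions(precision=4,suppress=True)
W=pickle.load(open("w5.pkl","rb"));V=pickle.load(open("w1.pkl","rb"))
a=onz(W,(319.5,131),.0085);b=onz(W,(319.5,281.5),.0085);print(a,b,(a+b)/2,np.linalg.norm(a-b),np.degrees(np.arctan2(*(a-b)[1::-1])))
crop(W["img"],390,140,60,60,"w5b.png",9);crop(W["img"],505,180,65,60,"w5s.png",9)
```

```text
[0.4051 0.3086 0.0085] [0.3819 0.1744 0.0085] [0.3935 0.2415 0.0085] 0.13621495470652226 80.18117122075122
```

View pics/w5b.png

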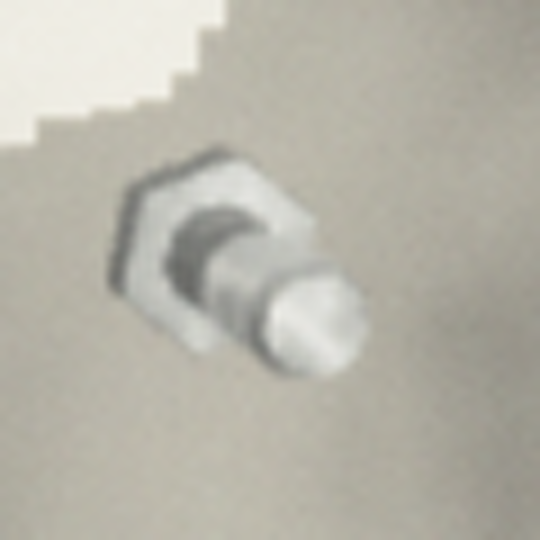

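View pics/w5s.png

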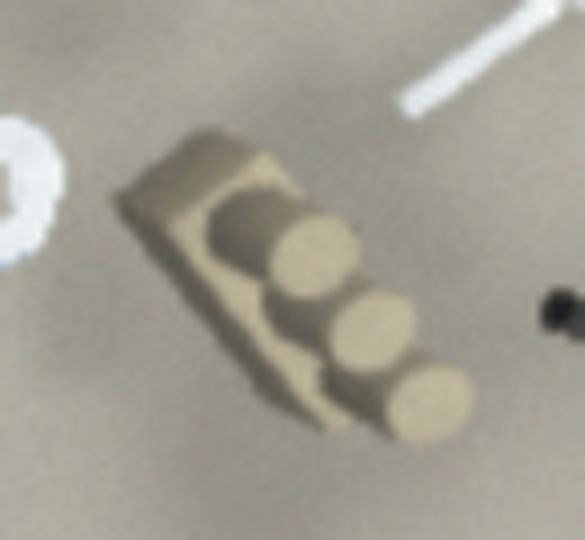

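Run:
```python
from h import *
import pickle
np.set_printoptions(precision=4,suppress=True)
W=pickle.load(open("w5.pkl","rb"));V=pickle.load(open("w1.pkl","rb"))
b=lambda u,v:np.array(((u+.5)/9-.5+390,(v+.5)/9-.5+140));s=lambda u,v:np.array(((u+.5)/9-.5+505,(v+.5)/9-.5+180))
p=lambda u,v:np.array(((u+.5)/4-.5+180,(v+.5)/4-.5));s1=lambda u,v:np.array(((u+.5)/9-.5+375,(v+.5)/9-.5+100))
print("bolt",tri([(W,b(315,320)),(V,p(544,162))]),onz(W,b(315,320),.036),onz(W,b(222,255),.007))
for x,y in(((314,255),(343,220)),((373,331),(373,313)),((430,404),(405,407))):print("post",tri([(W,s(*x)),(V,s1(*y))]),onz(W,s(*x),.02))
```

```text
bolt (array([0.4769, 0.2661, 0.0357]), [array([ 0.2, -0.2]), array([-0.3,  0.1])]) [0.4766 0.2661 0.036 ] [0.4774 0.2656 0.007 ]
post (array([0.5722, 0.2179, 0.0194]), [array([-0.1,  0. ]), array([ 0., -0.])]) [0.5719 0.2183 0.02  ]
post (array([0.5773, 0.2098, 0.02  ]), [array([-0.1,  0.1]), array([ 0.1, -0. ])]) [0.5774 0.2098 0.02  ]
post (array([0.583 , 0.2014, 0.0196]), [array([-0.1,  0.1]), array([ 0.1, -0.1])]) [0.5829 0.2016 0.02  ]
```

Two-view heights are bolt top 35.7 mm and posts 19.4–20 mm, which match the text. Now I'll grasp the pen.

Emit:
drive_tool --deltas '[0,-2,-25,0,0,0,0,-2,-50,0,0,0,0,-2,-68,0,0,0,0,-2,-75,0,0,0,0,-2,-77,0,0,0,0,-2,-77,0,0,0]'

```text
t: 7.52
position: [0.3947, 0.2417, 0.1033]
orientation: [0.0, 0.766, 0.642, 0.0]
wrist_force: [0.6, -0.2, 0.4]
gripper_width: 0.0479
```

Emit:
drive_tool --deltas '[0,0,0,0,0,0,0,0,0,0,0,0,0,0,0,0,0,0,0,0,0,0,0,0,0,0,0,0,0,0,0,0,0,0,0,0,0,0,0,0,0,0,0,0,0,0,0,0]' --grip 5

```text
t: 8.18
position: [0.3943, 0.2423, 0.1028]
orientation: [0.0, 0.766, 0.643, 0.0]
wrist_force: [-0.6, -0.1, 3.2]
gripper_width: 0.0145
```

The width of 14.5 mm is less than the pen's diameter and there is an upward force, so I'll look.

Run:
```python
from h import *
from cell import get_obs
o=get_obs();print(o["wrist_force"],o["gripper_width"],o["position"])
W=snap("wrist");cv2.imwrite("pics/w6.png",W["img"])
W=snap("side");crop(W["img"],330,220,100,100,"s6.png",6)
```

```text
[-0.64915813 -0.13864252  3.1643421 ] 0.014530759599850276 [0.39426612 0.24227501 0.10281889]
```

View pics/w6.png

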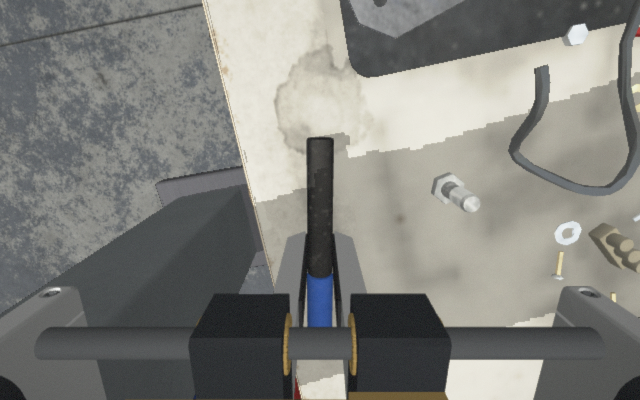

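View pics/s6.png

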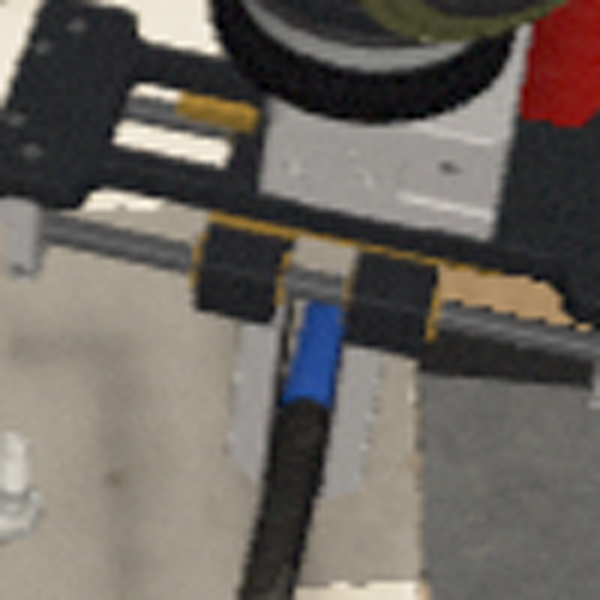

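Contact is above the pen's axis: a 14.5 mm chord puts the pad's lower edge about 7 mm above the fingertips. I'll open, go 4 mm lower and regrip so the pads reach the axis.

Emit:
drive_tool --deltas '[0,0,0,0,0,0,0,0,0,0,0,0,0,0,0,0,0,0,0,0,-3,0,0,0,0,0,-4,0,0,0,0,0,-4,0,0,0]' --grip 32

```text
t: 8.78
position: [0.394, 0.2421, 0.0982]
orientation: [-0.0, 0.766, 0.643, -0.0]
wrist_force: [0.4, -0.9, -0.6]
gripper_width: 0.0317
```

Emit:
drive_tool --deltas '[0,0,0,0,0,0,0,0,0,0,0,0,0,0,0,0,0,0,0,0,0,0,0,0,0,0,0,0,0,0,0,0,0,0,0,0]' --grip 5

```text
t: 9.28
position: [0.3942, 0.2422, 0.0987]
orientation: [0.0, 0.766, 0.643, 0.0]
wrist_force: [-0.0, 0.3, 0.1]
gripper_width: 0.0146
```

Still 14.6 mm but now no force, so the barrel is simply slimmer there. The hold is good. I'll carry it over to the long pocket.

Emit:
drive_tool --deltas '[0,0,30,0,0,0,0,0,65,0,0,0,10,-25,88,0,0,6,25,-60,95,0,0,13,42,-97,95,0,0,20,59,-133,95,0,0,22.6,76,-170,95,0,0,22.6,93,-206,95,0,0,22.6,110,-241,95,0,0,22.6,126,-275,95,0,0,22.6,136,-296,95,0,0,22.6,141,-304,95,0,0,22.6]'

```text
t: 10.28
position: [0.5359, -0.0648, 0.1934]
orientation: [0.0, 0.626, 0.78, -0.0]
wrist_force: [-0.8, 0.3, 0.0]
gripper_width: 0.0147
```

Emit:
drive_tool --deltas '[0,0,-15,0,0,0,0,0,-40,0,0,0,0,0,-60,0,0,0,0,0,-73,0,0,0,0,0,-80,0,0,0,0,0,-84,0,0,0,0,0,-84.5,0,0,0,0,0,-84.5,0,0,0]'

```text
t: 10.95
position: [0.5354, -0.0616, 0.1098]
orientation: [0.0, 0.625, 0.781, 0.0]
wrist_force: [-0.7, 1.0, -0.7]
gripper_width: 0.0145
```

Run:
```python
from h import *
from cell import get_obs
o=get_obs();print(o["wrist_force"],o["gripper_width"],o["position"])
W=snap("side");crop(W["img"],260,120,150,120,"s7.png",5)
```

```text
[-0.73812697  0.99943133 -0.68742492] 0.014538503341045002 [ 0.5354259  -0.06158657  0.10976016]
```

View pics/s7.png

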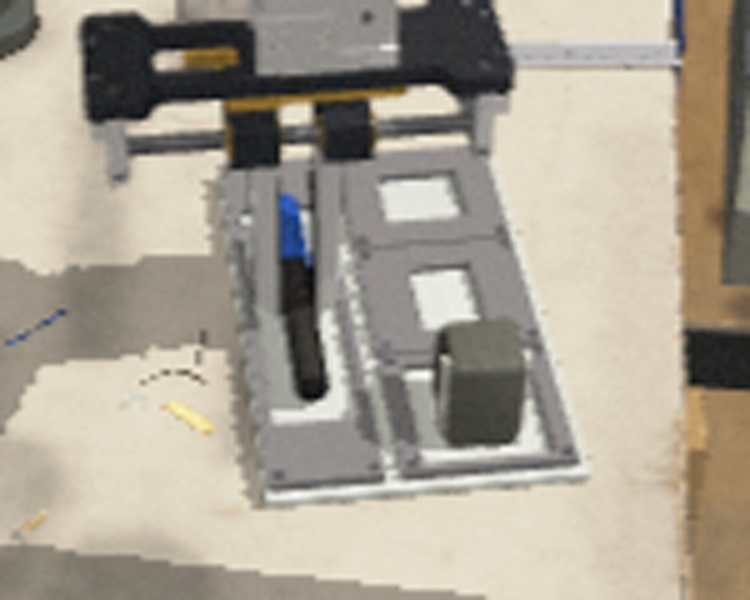

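The pen is over its pocket, and the casting is upright in its own. I'll release the pen and go to the bright bolt.

Emit:
drive_tool --deltas '[0,0,0,0,0,0,0,0,0,0,0,0,0,0,0,0,0,0,0,0,0,0,0,0,0,0,25,0,0,0,0,0,60,0,0,0,-5,25,85,0,0,0,-12,65,90,0,0,0,-19,106,90,0,0,0,-26,147,90,0,0,0,-33,188,90,0,0,0,-40,228,90,0,0,0]' --grip 32

```text
t: 12.0
position: [0.4945, 0.1681, 0.1995]
orientation: [0.0, 0.625, 0.78, 0.0]
wrist_force: [1.7, -0.8, 0.4]
gripper_width: 0.0319
```

Emit:
drive_tool --deltas '[-7,40,0,0,0,0,-14,78,-10,0,0,0,-18,97,-20,0,0,0,-18,100,-35,0,0,0,-18,100,-35,0,0,0,-18,100,-35,0,0,0]' --grip 40

```text
t: 12.5
position: [0.477, 0.266, 0.1639]
orientation: [-0.0, 0.625, 0.781, -0.001]
wrist_force: [-0.1, 0.7, -0.2]
gripper_width: 0.0402
```

Run:
```python
from h import *
from cell import get_obs
o=get_obs();print(o["wrist_force"],o["gripper_width"],o["position"])
W=snap("wrist");cv2.imwrite("pics/w8.png",W["img"])
d=W;print(proj(d,[[.477,.266,.036],[.477,.266,0]]))
W=snap("top");crop(W["img"],310,150,150,110,"t8.png",5)
```

```text
[-0.06146786  0.65171742 -0.22257992] 0.0402185226374166 [0.47700341 0.26604599 0.16390209]
[[318.76745203 226.68995437]
 [318.88162215 210.4754915 ]]
```

View pics/w8.png

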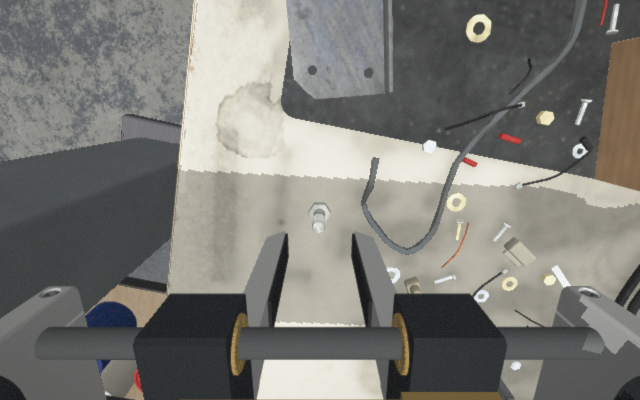

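View pics/t8.png

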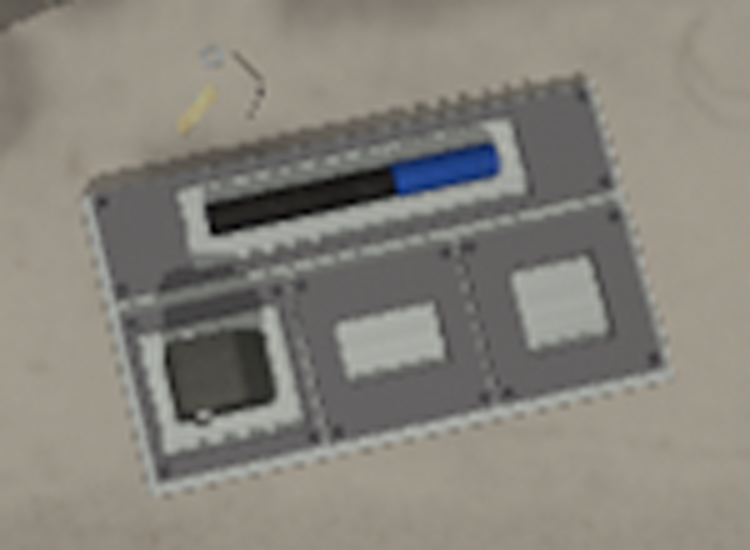

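The top view shows pen and casting centred in their pockets. The bolt sits between the jaws at (319,227), as predicted. I'll descend and grip.

Emit:
drive_tool --deltas '[0,0,-15,0,0,0,0,0,-35,0,0,0,0,0,-49,0,0,0,0,0,-55,0,0,0,0,0,-56,0,0,0]'

```text
t: 13.02
position: [0.4773, 0.2655, 0.1079]
orientation: [-0.0, 0.626, 0.78, -0.0]
wrist_force: [-0.1, 0.2, -0.2]
gripper_width: 0.0402
```

Emit:
drive_tool --deltas '[0,0,0,0,0,0,0,0,0,0,0,0,0,0,0,0,0,0,0,0,0,0,0,0,0,0,0,0,0,0,0,0,0,0,0,0,0,0,0,0,0,0,0,0,0,0,0,0]' --grip 3

```text
t: 13.68
position: [0.4773, 0.2663, 0.1086]
orientation: [0.0, 0.625, 0.781, 0.0]
wrist_force: [-0.5, -0.2, 6.3]
gripper_width: 0.0091
```

Emit:
drive_tool --deltas '[0,0,20,0,0,0,0,0,55,0,0,0,0,-25,85,0,0,0,1,-62,95,0,0,0,2,-102,95,0,0,0,3,-143,95,0,0,0,4,-184,95,0,0,0,5,-225,95,0,0,0,6,-266,95,0,0,0,7,-306,95,0,0,0,8,-346,95,0,0,0,8,-384,95,0,0,0]'

```text
t: 14.68
position: [0.4848, -0.1199, 0.2031]
orientation: [0.0, 0.625, 0.78, 0.0]
wrist_force: [0.7, 0.8, 0.5]
gripper_width: 0.0092
```

Emit:
drive_tool --deltas '[0,-25,0,0,0,0,0,-35,-10,0,0,0,0,-35,-35,0,0,0,0,-35,-60,0,0,0,0,-35,-75,0,0,0,0,-35,-83,0,0,0,0,-35,-87,0,0,0,0,-35,-88,0,0,0,0,-35,-88,0,0,0]'

```text
t: 15.43
position: [0.4855, -0.1526, 0.1156]
orientation: [0.0, 0.625, 0.781, 0.0]
wrist_force: [1.1, 0.1, -0.4]
gripper_width: 0.0091
```

Run:
```python
from h import *
from cell import get_obs
o=get_obs();print(o["wrist_force"],o["gripper_width"],o["position"])
W=snap("side");crop(W["img"],260,120,150,120,"s9.png",5)
W=snap("wrist");cv2.imwrite("pics/w9.png",W["img"])
```

```text
[ 1.07875881  0.10015309 -0.40536758] 0.009119861309737425 [ 0.48550738 -0.15261951  0.11561436]
```

View pics/s9.png

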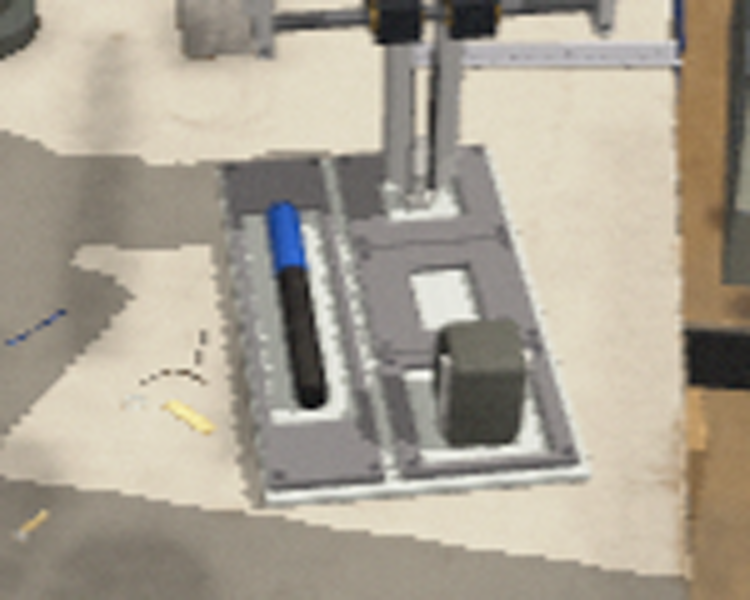

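View pics/w9.png

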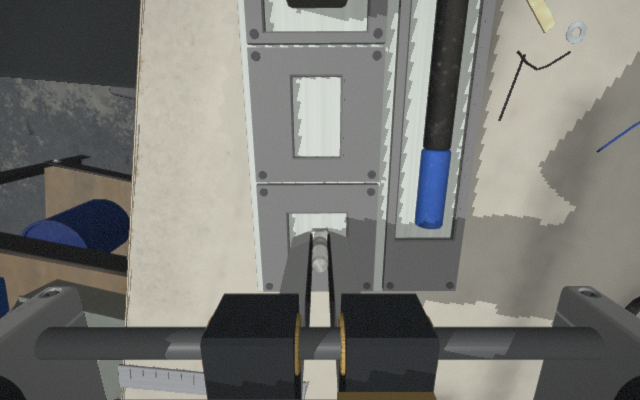

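The bolt stands upright between the fingers, with its head inside the square pocket. I'll release it and go to the strip.

Emit:
drive_tool --deltas '[0,0,0,0,0,0,0,0,0,0,0,0,0,0,0,0,0,0,0,0,0,0,0,0,0,0,20,0,0,0,0,0,55,0,0,0,5,20,85,0,0,0,15,58,95,0,0,0,25,97,95,0,0,0,35,137,95,0,0,5,45,177,95,0,0,11,55,217,95,0,0,17]' --grip 32

```text
t: 16.53
position: [0.5403, 0.0662, 0.2105]
orientation: [0.0, 0.501, 0.866, 0.0]
wrist_force: [1.9, 0.2, 0.5]
gripper_width: 0.0322
```

Emit:
drive_tool --deltas '[10,40,-5,0,0,3.4,20,80,-15,0,0,3.4,30,119,-30,0,0,3.4,36,142,-45,0,0,3.4,37,146,-50,0,0,3.4,37,146,-50,0,0,3.4,37,146,-50,0,0,3.4]' --grip 32

```text
t: 17.12
position: [0.5771, 0.2096, 0.1602]
orientation: [-0.0, 0.477, 0.879, -0.0]
wrist_force: [0.5, -0.3, 0.9]
gripper_width: 0.0323
```

Run:
```python
from h import *
from cell import get_obs
import pickle
o=get_obs();print(o["wrist_force"],o["gripper_width"],o["position"],o["orientation"])
W=snap("wrist");cv2.imwrite("pics/w10.png",W["img"]);print(proj(W,[[.5722,.2179,.02],[.5773,.2098,.02],[.583,.2014,.02]]))
W=snap("side");crop(W["img"],260,120,150,120,"s10.png",5)
W=snap("top");crop(W["img"],310,150,150,110,"t10.png",5)
```

```text
[ 0.47483159 -0.30565259  0.89400588] 0.03225453030991828 [0.57708664 0.20960754 0.16017853] [-1.46213604e-04  4.77022990e-01  8.78890767e-01 -2.56372609e-04]
[[319.37586489 208.38385059]
 [319.19413585 220.27888135]
 [319.45659738 232.59199593]]
```

View pics/w10.png

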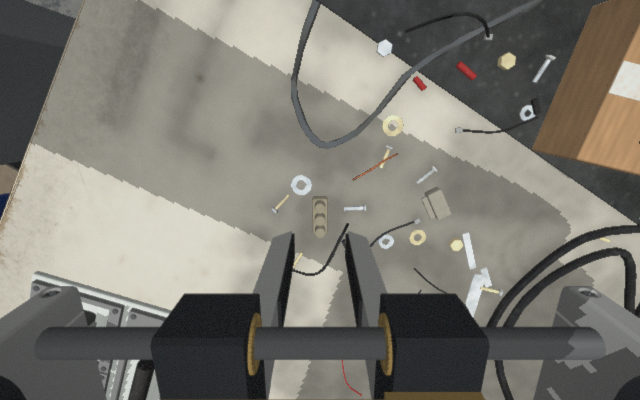

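View pics/s10.png

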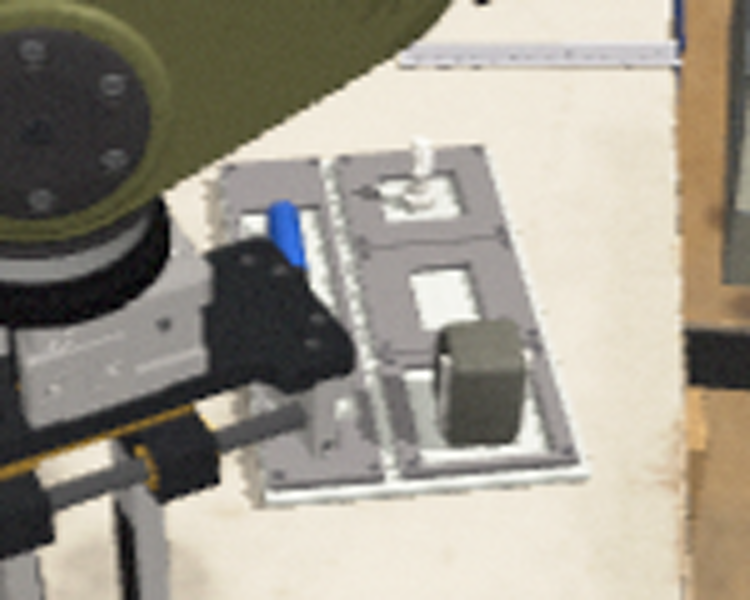

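View pics/t10.png

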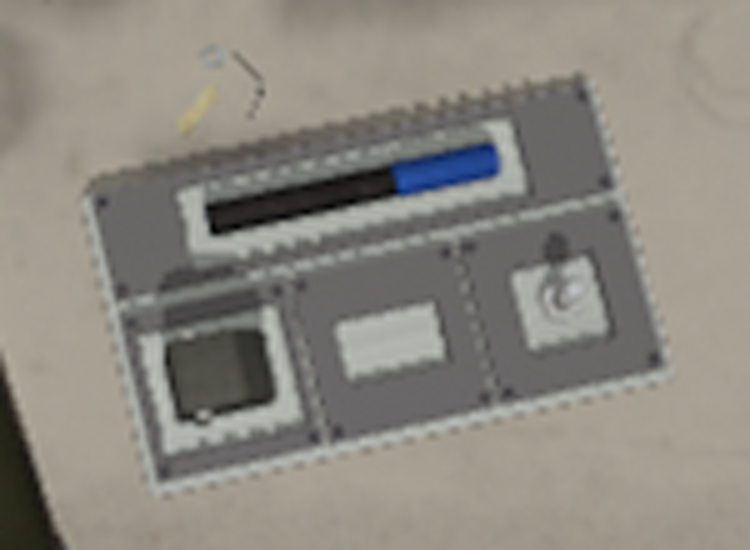

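The bolt stands in its pocket. The strip is centred between the jaws at (319,217), with the plug block well clear at (436,204). I'll descend and grip.

Emit:
drive_tool --deltas '[0,0,-15,0,0,0,0,0,-35,0,0,0,0,0,-49,0,0,0,0,0,-55,0,0,0,0,0,-57,0,0,0]'

```text
t: 17.68
position: [0.577, 0.2096, 0.1024]
orientation: [-0.0, 0.477, 0.879, -0.0]
wrist_force: [0.5, -1.2, 0.2]
gripper_width: 0.0316
```

Emit:
drive_tool --deltas '[0,0,0,0,0,0,0,0,0,0,0,0,0,0,0,0,0,0,0,0,0,0,0,0,0,0,0,0,0,0,0,0,0,0,0,0,0,0,0,0,0,0]' --grip 3

```text
t: 18.27
position: [0.5775, 0.2103, 0.104]
orientation: [0.001, 0.477, 0.879, 0.0]
wrist_force: [-0.5, 0.1, 5.8]
gripper_width: 0.0109
```

Emit:
drive_tool --deltas '[0,0,20,0,0,0,0,0,55,0,0,0,-10,-25,85,0,0,0,-24,-62,95,0,0,-6,-38,-100,95,0,0,-12,-52,-136,95,0,0,-18,-66,-172,95,0,0,-20.3,-80,-208,95,0,0,-20.3,-94,-245,95,0,0,-20.3,-106,-275,95,0,0,-20.3,-110,-287,95,0,0,-20.3,-110,-287,95,0,0,-20.3]'

```text
t: 19.27
position: [0.4664, -0.0789, 0.1984]
orientation: [0.0, 0.626, 0.78, -0.0]
wrist_force: [0.7, -0.0, 0.1]
gripper_width: 0.0115
```

Run:
```python
from h import *
from cell import get_obs
o=get_obs();print(o["wrist_force"],o["gripper_width"],o["position"],o["orientation"])
W=snap("wrist");crop(W["img"],230,60,180,240,"w11.png",2.5)
W=snap("side");crop(W["img"],260,90,150,120,"s11.png",5)
```

```text
[ 0.72812511 -0.03057262  0.0982028 ] 0.011457724210959556 [ 0.46642394 -0.07889437  0.19837429] [ 1.47113659e-04  6.25673992e-01  7.80084632e-01 -3.29878088e-05]
```

View pics/w11.png

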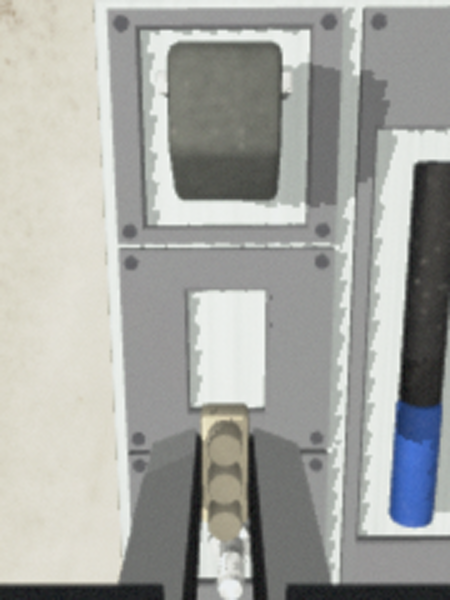

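View pics/s11.png

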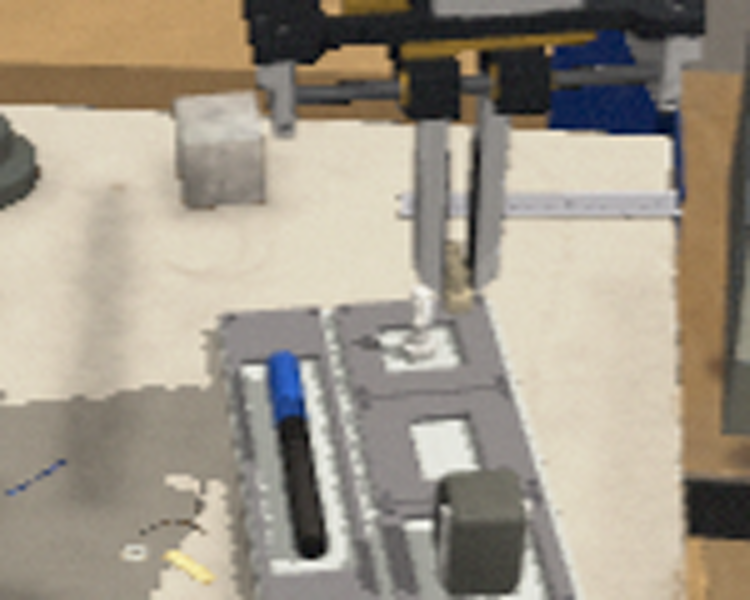

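The strip is held posts up, aligned with its pocket. I'll lower it.

Emit:
drive_tool --deltas '[0,0,-20,0,0,0,0,0,-45,0,0,0,0,0,-65,0,0,0,0,0,-77,0,0,0,0,0,-84,0,0,0,0,0,-87,0,0,0,0,0,-87.5,0,0,0,0,0,-87.5,0,0,0]'

```text
t: 20.03
position: [0.4676, -0.0765, 0.1112]
orientation: [0.0, 0.624, 0.781, 0.0]
wrist_force: [0.5, -0.1, -0.8]
gripper_width: 0.0111
```

Run:
```python
from h import *
from cell import get_obs
o=get_obs();print(o["wrist_force"],o["gripper_width"],o["position"],o["orientation"])
W=snap("side");crop(W["img"],260,120,150,120,"s12.png",5)
W=snap("wrist");crop(W["img"],230,60,180,240,"w12.png",2.5)
```

```text
[ 0.53794511 -0.11718626 -0.78104641] 0.011141378882647534 [ 0.46760806 -0.07648761  0.11116988] [3.57325650e-04 6.24238564e-01 7.81233676e-01 1.76409176e-04]
```

View pics/s12.png

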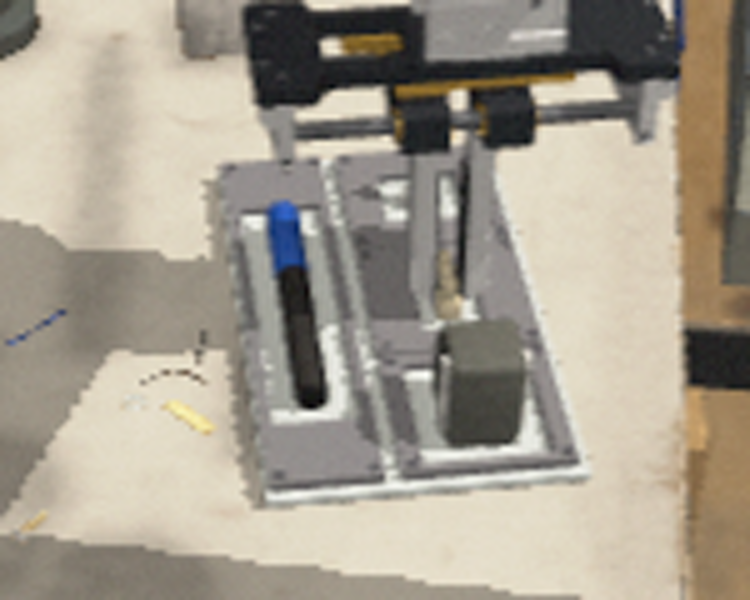

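View pics/w12.png

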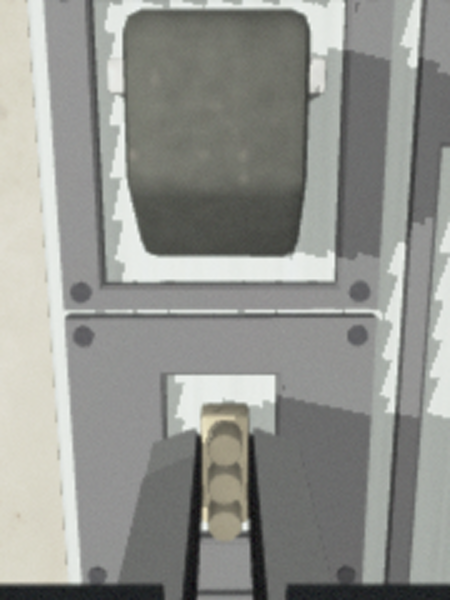

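The strip is centred in its pocket. I'll release it, rise and back off to a viewing place.

Emit:
drive_tool --deltas '[0,0,0,0,0,0,0,0,0,0,0,0,0,0,0,0,0,0,0,0,0,0,0,0,0,0,20,0,0,0,0,0,55,0,0,0,0,0,90,0,0,0,10,-25,125,0,0,0,20,-55,150,0,0,0,25,-85,160,0,0,0,25,-100,160,0,0,0,25,-100,160,0,0,0]' --grip 30

```text
t: 21.13
position: [0.4922, -0.1793, 0.2712]
orientation: [0.001, 0.626, 0.78, 0.0]
wrist_force: [-0.2, 0.5, -1.3]
gripper_width: 0.03
```

Emit:
drive_tool --deltas '[0,0,0,0,0,0,0,0,0,0,0,0,0,0,0,0,0,0]'

```text
t: 21.38
position: [0.4921, -0.1758, 0.2703]
orientation: [-0.0, 0.624, 0.781, -0.0]
wrist_force: [0.6, 0.1, 0.0]
gripper_width: 0.0299
```

Run:
```python
from h import *
from cell import get_obs
import pickle
W=snap("wrist");S=snap("side");T=snap("top");pickle.dump((W,S,T),open("fin.pkl","wb"))
crop(W["img"],225,0,230,240,"wf.png",2.5);crop(S["img"],260,120,150,120,"sf.png",5);crop(T["img"],310,150,150,110,"tf.png",5);crop(T["img"],190,80,140,190,"tfA.png",3.1)
```

```text
(no output)
```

View pics/wf.png

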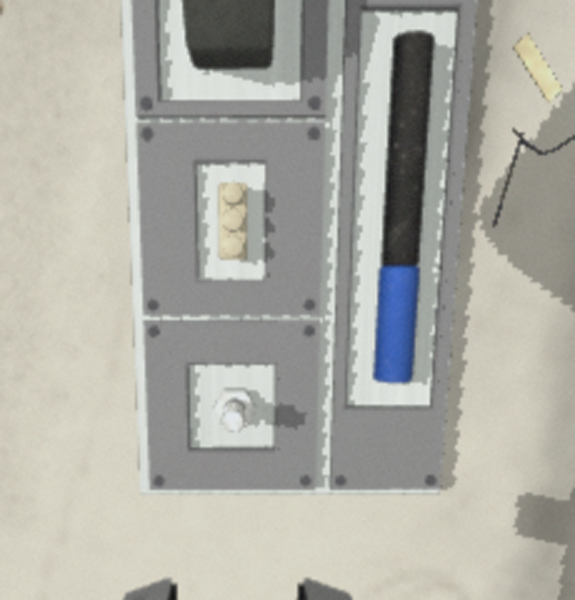

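View pics/sf.png

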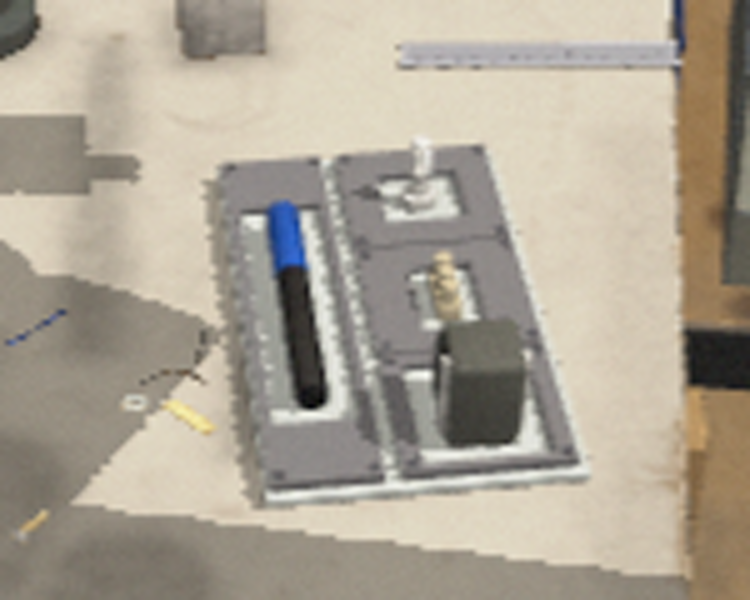

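View pics/tf.png

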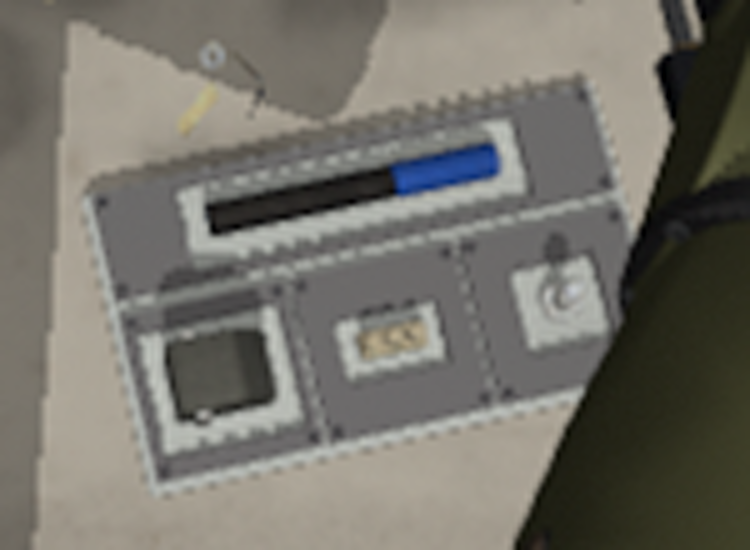

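View pics/tfA.png

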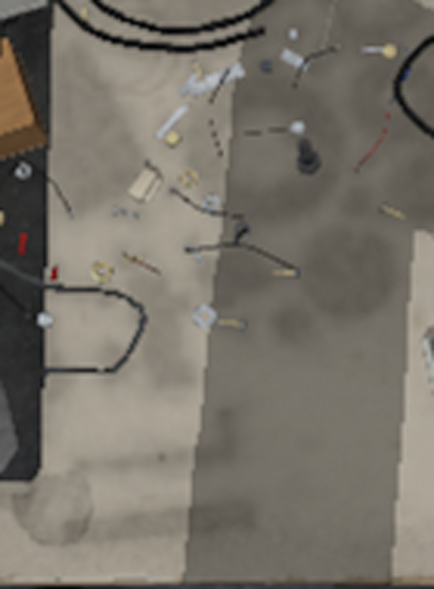

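All four stand or lie flat inside their pockets, and the look-alikes at top-crop (144,185) and (305,155) haven't moved. The pocket slack is smaller than the tolerances, so I'm handing in.

Run:
```python
from h import *
from cell import *
import pickle
np.set_printoptions(precision=4,suppress=True)
W,S,T=pickle.load(open("fin.pkl","rb"))
c=lambda u,v:np.array(((u+.5)/2.5-.5+225,(v+.5)/2.5-.5))
print("strip",onz(W,c(232,220),.026),"bolt",onz(W,c(233,419),.042),"pen",(onz(W,c(413,34),.0145)+onz(W,c(392,380),.0145))/2)
o=get_obs();print(o["t"],o["wrist_force"],o["gripper_width"])
finish_job()
```

```text
strip [ 0.4685 -0.0777  0.026 ] bolt [ 0.4858 -0.1525  0.042 ] pen [ 0.536  -0.0608  0.0145]
21.5333 [ 0.7753 -0.4008  0.3215] 0.030403305349638487
the job is handed in; nothing more can be done
```

The kit is made up and handed in at t = 21.5 s. The casting, pen, bright bolt and strip were placed in that order and released in their own pockets. No verdict was reported.

**Placement:** in the last wrist picture the strip, bolt and pen centres were within about 2 mm of their measured pocket centres. That check assumes each part sits on the pocket floor; I did not measure the final heights. I checked the casting only by eye: it stood upright inside its pocket in the side and top views.

**Look-alikes:** in the last top picture both looked unmoved.

**Robot:** when I handed in, the gripper was about 0.16 m above the plate, clear of everything, with only noise on the wrist force.

**Checks that disagreed:**
- **Finger opening:** it read about 1–2.5 mm under the stated size on the pen (14.6 against 17 mm), bolt (9.1 against 10 mm) and strip (10.9–11.5 against 12 mm).
- **Upward force:** closing on the bolt and the strip showed about 6 N upward. Closing on the pen at first showed 3 N, so I regripped it 4 mm lower. All three still lifted and came down cleanly.
- **Pen release:** the pen was let go about 4 mm above its pocket floor, to keep the fingers off the frame.

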